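# Bring the handcart wheel's valve to the top

## Robot

A 6-joint arm with a two-finger parallel gripper is mounted at the origin on the work surface. World frame = base frame: x ahead of the robot, y to its left, z up, the work surface at z = 0. Lengths are in m, angles in rad, forces in N, time in s.
With the tool pointing down it reaches from about 0.25 to 0.775 m from the base axis. Payload 4 kg.
Tool frame: the origin (TCP) lies midway between the tips of the shut fingers; the grasp point (between the pads) lies 19 mm behind it (bot.hold_point_z is the distance from the TCP to the grasp point, in m); z points along the fingers, y is the line along which they close (so a half turn about z gives the same grasp; the last joint's range is limited). The gripper opens to 85 mm and grips with 20 to 120 N. Pads are 22 mm wide; open, the fingers measure 114 mm over their backs; the gripper's body (76 mm by 85 mm) begins 54 mm behind the grasp point. The pads swing forward as they close: fully open they stand 13 mm farther back than shut.
Start: joints at [-1.331, 0.087, 1.371, -0, 1.684, -0.103], TCP at [0.185, -0.518, 0.231] pointing down, gripper open.
Joint ranges: [-3.1, 3.1], [-0.76, 2.03], [0.27, 2.55], [-1.08, 4.22], [0.17, 2.65], [-2.57, 2.57]. Speed limits (rad/s): [2.79, 2.79, 3.14, 3.14, 3.14, 3.14].

## Interface

Orientations are given as a rotation vector (axis times angle).
In Python, from cell import bot, read_camera, sign_off gives the robot as it stands.
- The arm moves only by the tool move_arm, never from a script. Its arguments are lists of equal length, an entry for each row: "gripper": the closure, from 0 (fully open) to 1 (shut); "linear": the shift along the tool's x, y, z in mm, a list of three; "spin": the turn about the tool's z in degrees. In form: {"gripper": [gripper, ...], "linear": [[tx, ty, tz], ...], "spin": [spin, ...]}. A call has 1 to 20 rows; each row is the pose to reach, as a shift and turn from the pose commanded when the call began, along the tool's axes at that moment; what a row does not reach only later rows make up. A row lasts 1/10 s, in which the tool goes at most 50 mm and 8.59 degrees, less where a joint would pass 70% of its speed; a pose out of reach is approached as far as the arm can. A call with a gripper value outside its range is refused whole. The fingers move at their own pace and stop on an object; the grip force is fixed at half the most. Time passes only in rows, so rows that repeat a pose let the fingers close. It gives the time, the measured TCP pose, the force, the opening and the grip force at its end, in the units of the state.
- bot.get_obs(): the state, without advancing time (a new reading comes with each control period).
- read_camera(name): name is "scene" or "top" or "wrist"; returns a dict with "pixels" (420x560x3 uint8, red, green, blue), "z_map" (420x560 float32, m along the optical axis (not along the pixel's ray), 0 where there is no reading), "mtx" (3x3 intrinsics, pixels), "world_from_camera" (4x4, takes a point from camera to world coordinates); the wrist camera has in their place "T_tool_cam" (4x4, takes a point from camera to tool coordinates, whose origin is the TCP and whose axes are the flange's). Camera axes: x right, y up, looking along -z (the intrinsics and any distortion apply to the point x, -y, -z); pixel columns grow to the right and rows downward; lengths in m; the calibration is good to about 2 mm. The wrist camera is an equidistant fisheye: a pixel r from the principal point sees the ray r / f radians off the axis. A picture is of the moment at which its call begins: read the wrist's pose just before it.
- sign_off(): hands the job in; it is judged then, once.
The state is a dict: "time": time; "joint_pos": joint angles; "joint_vel": joint speeds; "tau": joint torques, N m; "tcp_pos": TCP position; "eef_rot": TCP orientation; "ft_force": force on the tool from outside, world axes, zero at the start; "torque": the same for the moment, N m; "grip_width": opening from 0.0 (shut) to 1.0 (fully open); "gripper_force": force on a finger pad.
Only numpy, scipy, OpenCV 4.12 (cv2) and the standard library are available. Lean on these libraries where they do the work, as an engineer would, in place of code of your own. Each camera call takes 0.05 s, during which the arm holds its last target. There are 200 camera calls.

## Task

The pottery's handcart wheel hangs in the repair stand and is about to be pumped up. With the fingertips, push it round by its spokes, gently and without flinging it, until the valve stem sits straight up above the hub, at the very top of the wheel, and leave it there at rest. Do not press on the valve stem, grasp or squeeze a spoke, or disturb the vase, the tin and the spanner.

Things in the scene. Friction and masses are not known exactly. Their poses are not given: they have to be found in the camera images.
- stand: dark steel repair stand, fixed to the bench: base plate 170 x 240 x 12 mm and, behind the wheel (+x), an A-frame of two 16 mm tubes carrying the axle 180 mm above the bench. Origin on the bench straight below the wheel's centre; its x axis runs along the axle, away from the robot (within about 0.3 rad of world x); y to the left, z up. The wheel's spoked front faces -x and is free of any frame
- wheel (a joint): angle of the wheel about the stand's x axis, rad: 0 = valve stem straight up above the hub; growing = the top of the wheel moves to the stand's -y (clockwise seen from the robot). Turns endlessly both ways; stays where it is left (bearing friction about 0.12 N m, viscous damping 0.03 N m s/rad)
- hub (a point): centre of the wheel, on the axle, 180 mm above the bench; turns with the wheel, its z axis points from the hub to the valve stem. The wheel: black tyre, outer diameter 300 mm, round section 44 mm thick (clear opening inside the tyre and rim about 98 mm in radius); hub 52 mm in diameter whose front end stands 46 mm in front of the wheel's mid-plane, axle end 54 mm in front
- valve (a point): inner end of the valve stem, 80 mm from the wheel's centre, in the wheel's mid-plane. The stem is a brass tube 9 mm thick with a black 12 mm cap, pointing from the rim (106 mm radius) towards the hub, midway between two spokes
- spokes: the five plain steel spokes, round bars 9 mm thick, evenly spaced by 72 degrees; seen from the hub they lie 36, 108, 180, 252 and 324 degrees from the valve stem. Each slants from the hub (24 mm radius, 40 mm in front of the wheel's mid-plane) to the rim (102 mm radius, 14 mm in front of it), so at 70 mm radius it lies 25 mm in front of the mid-plane. Origin at the wheel's centre, turns with the wheel, z axis towards the valve stem
- stem: the valve stem with its cap (see valve), fixed to the wheel and easily damaged; origin at the wheel's centre, z axis towards the stem
- vase: loose terracotta vase, 86 mm in diameter, 150 mm tall, origin at the centre of its foot, beside the stand; leave alone
- tin: loose open metal tin, 80 mm in diameter, 100 mm tall, origin at the centre of its foot, beside the stand; leave alone
- spanner: loose steel spanner, 160 mm long, lying on the bench behind the stand (+x side), origin at its middle; leave alone

How it is judged:
By the outcome, as a careful person would: the job done as asked, in the order asked, and still so for the second after the job is handed in, with the robot touching nothing.
It also fails if it takes over 51 s, if anything falls off the work surface, if the arm or the gripper's body presses on something with over 40 N, if the wrist force passes 120 N, or if a joint passes its speed limit or range.

## Working session

There is one attempt and no reset: what is moved stays moved. The work goes in short steps, Python scripts to look and compute and a tool call to move; the robot and the scene stay as the last step left them, time stands still between calls to the robot, and variables do not carry over. Pictures are saved under pics/ and viewed, at most 10 in all, crops included, and the job is handed in when it is done.

Besides the shell and the picture viewer there is one more tool, called after "Emit:" by a JSON object that holds its "api" and its "payload", one argument or row to a line. move_arm: Moves the arm, as the interface text tells. Its arguments: {"type":"object","properties":{"gripper":{"type":"array","items":{"type":"number"}},"linear":{"type":"array","items":{"type":"array","items":{"type":"number"}}},"spin":{"type":"array","items":{"type":"number"}}},"required":["gripper","linear","spin"]}

```bash
mkdir -p pics
cat > h.py <<'E'
import numpy as np, cv2
from cell import bot, read_camera, sign_off
from scipy.spatial.transform import Rotation as R
def snap(n,f):
    c=read_camera(n); cv2.imwrite(f,c["pixels"][...,::-1]); np.savez(''+n+'.npz',**{k:v for k,v in c.items()}); return c
def pts(c):
    K=c["mtx"];z=c["z_map"];v,u=np.mgrid[:z.shape[0],:z.shape[1]]
    p=np.stack([(u-K[0,2])/K[0,0]*z,-(v-K[1,2])/K[1,1]*z,-z,np.ones_like(z)],-1)
    return (p@c["world_from_camera"].T)[...,:3]
E
python3 - <<'E'
from h import *
a=snap("scene","pics/s.png");b=snap("top","pics/t.png")
cv2.imwrite("pics/st.png",cv2.resize(np.vstack([a["pixels"],b["pixels"]])[...,::-1],None,fx=.71,fy=.71))
for c in(a,b):print(c["mtx"],c["world_from_camera"].round(3))
o=bot.get_obs();print(o['tcp_pos'],R.from_rotvec(o['eef_rot']).as_matrix().round(3),o['time'])
E
```

```text
[[435.58332925   0.         285.46762193]
 [  0.         435.58332925 217.90425811]
 [  0.           0.           1.        ]] [[ 0.387 -0.768  0.51   1.152]
 [ 0.922  0.33  -0.202 -0.207]
 [-0.013  0.548  0.836  1.153]
 [ 0.     0.     0.     1.   ]]
[[411.25922747   0.         284.98849985]
 [  0.         411.25922747 207.67403732]
 [  0.           0.           1.        ]] [[-0.009  0.991 -0.132  0.399]
 [-1.    -0.006  0.024  0.04 ]
 [ 0.023  0.132  0.991  1.3  ]
 [ 0.     0.     0.     1.   ]]
[ 0.18477508 -0.51756974  0.23023485] [[ 0.942  0.336 -0.   ]
 [ 0.336 -0.942  0.002]
 [ 0.    -0.002 -1.   ]] 0.1
```

View pics/s.png

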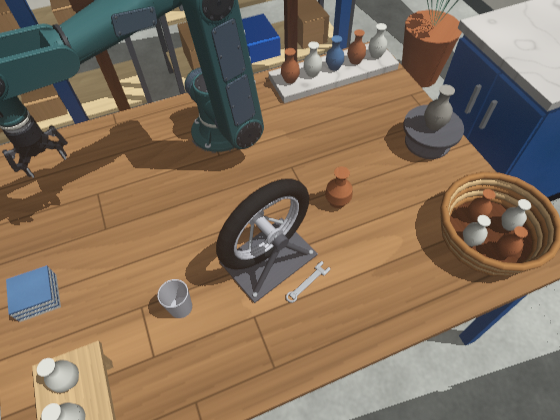

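View pics/t.png

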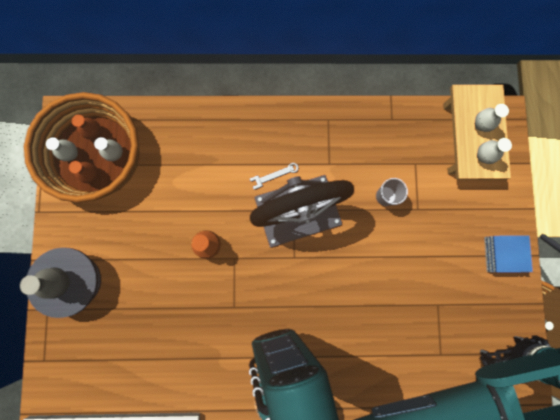

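Run:
```python
from h import *
L=lambda n:dict(np.load(n+'.npz'))
a,b=L('scene'),L('top')
for c in(a,b):
    p=pts(c); m=(c["z_map"]>0)&(p[...,2]>.2)&(p[...,2]<.36)&(abs(p[...,0]-.43)<.2)&(abs(p[...,1]+.0)<.25)&(c["pixels"].max(-1)<70)
    q=p[m]; k=np.median(q,0); q=q[np.linalg.norm(q-k,axis=1)<.2]; 
    u,s,vt=np.linalg.svd((q-q.mean(0))[:,:2],full_matrices=False)
    print(len(q),q.mean(0),q.min(0),q.max(0),vt, q[:,2].max(), np.percentile((q-q.mean(0))[:,:2]@vt[0],[0.5,99.5]))
    t=q[q[:,2]>.305];print('top',t.mean(0),np.median(t,0))
for n,uv in(('vase',(205,243)),('tin',(393,190))):
    print(n,pts(b)[uv[1],uv[0]])
cv2.imwrite("pics/c.png",cv2.resize(a["pixels"][170:280,205:325,::-1],None,fx=5.4,fy=5.4,interpolation=cv2.INTER_CUBIC))
```

```text
2068 [ 0.57589257 -0.05390689  0.28773679] [ 0.52490675 -0.17418834  0.20004675] [0.61824108 0.10560399 0.33199496] [[-0.27118308  0.96252779]
 [-0.96252779 -0.27118308]] 0.33199496341511114 [-0.11965624  0.15743871]
top [ 0.56773886 -0.03754403  0.31845346] [ 0.56859371 -0.03919816  0.31900344]
1706 [ 0.55164937 -0.02280366  0.30028929] [ 0.50041463 -0.16420805  0.2036356 ] [0.60415638 0.10374457 0.33442979] [[ 0.29333214 -0.95601059]
 [ 0.95601059  0.29333214]] 0.33442979240119874 [-0.12938984  0.142572  ]
top [ 0.55616787 -0.03137383  0.3187842 ] [ 0.5552135  -0.03218612  0.31978339]
vase [0.45447863 0.23564749 0.14665756]
tin [ 0.6258395  -0.3383172   0.00863359]
```

View pics/c.png

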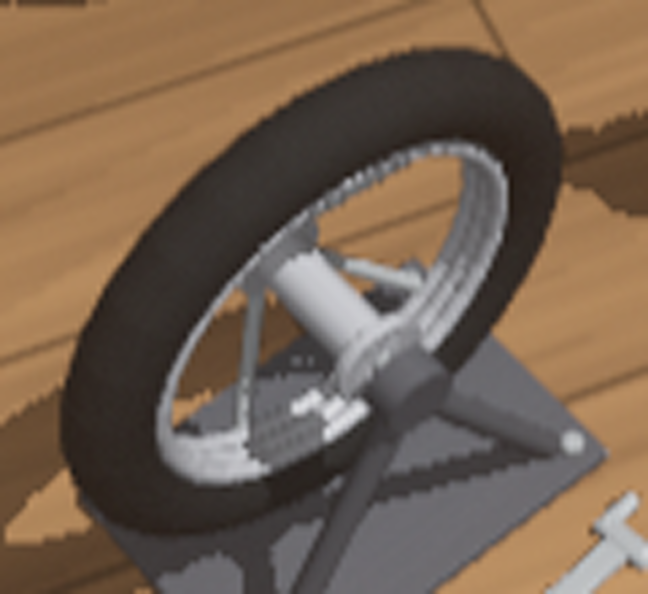

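```bash
cat >> h.py <<'E'
def proj(c,P):
    T=np.linalg.inv(c["world_from_camera"]);q=np.asarray(P)@T[:3,:3].T+T[:3,3];K=c["mtx"]
    return np.stack([K[0,0]*q[:,0]/-q[:,2]+K[0,2],-K[1,1]*q[:,1]/-q[:,2]+K[1,2]],-1)
def wp(w,th,r,f,ang): # point on wheel: radius r, f in front, ang rel to stem (wheel sense)
    x,y,yaw=w;X=np.array([np.cos(yaw),np.sin(yaw),0]);Y=np.array([-np.sin(yaw),np.cos(yaw),0])
    t=th+ang; return np.array([x,y,.18])-f*X+r*(-np.sin(t)*Y+np.cos(t)*np.array([0,0,1]))
E
python3 - <<'E'
from h import *
from scipy.optimize import least_squares
L=lambda n:dict(np.load(n+'.npz'))
a,b=L('scene'),L('top')
Q=[]
for c in(a,b):
    p=pts(c); m=(c["z_map"]>0)&(p[...,2]>.1)&(p[...,2]<.36)&(abs(p[...,0]-.56)<.1)&(abs(p[...,1]+.03)<.17)&(c["pixels"].max(-1)<75)
    Q.append(p[m])
def res(w,q):
    X=np.array([np.cos(w[2]),np.sin(w[2]),0]);d=q-np.array([w[0],w[1],.18]);h=d@X;r=np.linalg.norm(d-np.outer(h,X),axis=1)
    return np.hypot(r-.128,h)-.022
for q in Q+[np.vstack(Q)]:
    s=least_squares(res,[.56,-.03,.28],args=(q,),loss='soft_l1',f_scale=.002);print(s.x,np.median(abs(s.fun)))
w=s.x;np.save('w.npy',w)
im=a["pixels"]
# score spoke brightness over theta
from scipy.ndimage import map_coordinates
g=im.astype(float).mean(-1)
cands=[]
for c,o in((a,(205,170)),(b,(240,150))):
    tiles=[]
    for k in range(4):
        pass
t=np.radians(np.arange(0,72,2))
# overlay a polar ruler at the spoke cone, crop of both
out=[]
for c,(u,v,W,H) in((a,(205,170,120,110)),(b,(240,165,125,85))):
    S=6 if c is a else 4
    I=cv2.resize(c["pixels"][v:v+H,u:u+W,::-1],None,fx=S,fy=S,interpolation=cv2.INTER_CUBIC)
    for d in range(0,360,30):
        P=(proj(c,[wp(w,np.radians(d),.07,.025,0),wp(w,np.radians(d),.102,.014,0)])-[u,v]+.5)*S
        cv2.circle(I,tuple(P[1].astype(int)),2,(0,255,0),-1);cv2.putText(I,str(d),tuple(P[1].astype(int)),0,.4,(0,0,255),1)
    out.append(I)
cv2.imwrite('pics/o.png',out[0][:600]);cv2.imwrite('pics/o2.png',out[1])
E
```

```text
[ 0.55716606 -0.03170026  0.30084797] 0.0009058570368195556
[ 0.55912066 -0.03189321  0.30138776] 0.0010969557777616348
[ 0.55775174 -0.03172273  0.29976139] 0.0011241289113416413
```

View pics/o.png

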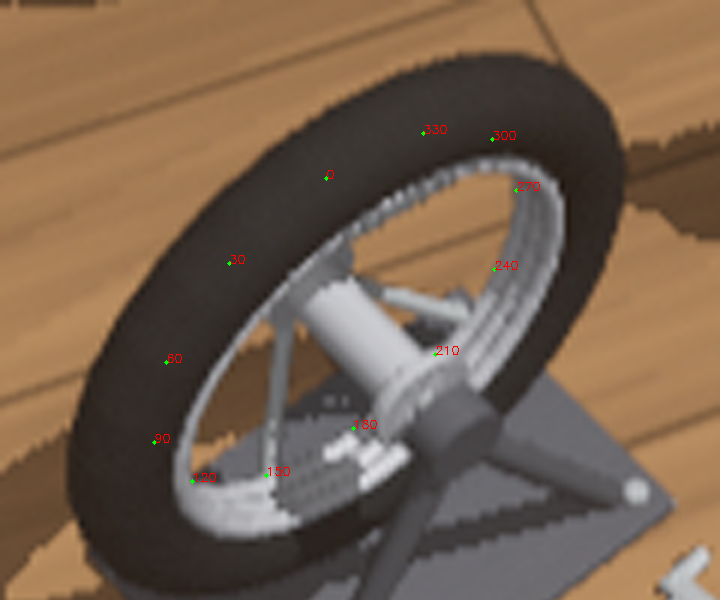

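Run:
```python
from h import *
c=snap("wrist","pics/w0.png");print(c["T_tool_cam"].round(3),c["mtx"])
w=np.load('w.npy');o=bot.get_obs();M=R.from_rotvec(o['eef_rot']).as_matrix()
t=np.array([*(wp(w,0,0,.16,0)[:2]),.30]);print(t,(M.T@(t-o['tcp_pos'])*1000).round(1))
```

```text
[[ 0.001  0.963  0.268  0.07 ]
 [ 1.    -0.    -0.    -0.   ]
 [-0.     0.268 -0.963 -0.142]
 [ 0.     0.     0.     1.   ]] [[325.1922621    0.         278.70058949]
 [  0.         325.1922621  211.68634102]
 [  0.           0.           1.        ]]
[ 0.40488663 -0.07896949  0.3       ] [ 354.7 -339.3  -69. ]
```

Emit:
{"api": "move_arm", "payload": {
  "gripper": [0,0,0,0,0,0,0,0,0,0,0,0,0,0],
  "linear": [
    [355,-339,-69],
    [355,-339,-69],
    [355,-339,-69],
    [355,-339,-69],
    [355,-339,-69],
    [355,-339,-69],
    [355,-339,-69],
    [355,-339,-69],
    [355,-339,-69],
    [355,-339,-69],
    [355,-339,-69],
    [355,-339,-69],
    [355,-339,-69],
    [355,-339,-69]
  ],
  "spin": [-87.6,-87.6,-87.6,-87.6,-87.6,-87.6,-87.6,-87.6,-87.6,-87.6,-87.6,-87.6,-87.6,-87.6]
}}

```text
time: 1.55
tcp_pos: [0.4047, -0.0806, 0.2999]
eef_rot: [-1.867, -2.526, 0.001]
ft_force: [-0.5, -0.2, -0.4]
grip_width: 0.997
gripper_force: 0.0
```

```bash
cat >> h.py <<'E'
def projw(c,o,P):
    M=R.from_rotvec(o['eef_rot']).as_matrix();t=(np.asarray(P)-o['tcp_pos'])@M
    T=np.linalg.inv(c["T_tool_cam"]);q=t@T[:3,:3].T+T[:3,3];q=q*[1,-1,-1]
    rho=np.hypot(q[:,0],q[:,1]);a=np.arctan2(rho,q[:,2]);K=c["mtx"]
    return np.stack([K[0,0]*a*q[:,0]/rho+K[0,2],K[1,1]*a*q[:,1]/rho+K[1,2]],-1)
def overlay(f,S=1.4,ring=True):
    w=np.load('w.npy');o=bot.get_obs();c=snap("wrist","/tmp/x.png")
    I=cv2.resize(c["pixels"][...,::-1],None,fx=S,fy=S,interpolation=cv2.INTER_CUBIC)
    for d in range(0,360,30):
        P=projw(c,o,[wp(w,np.radians(d),.102,.014,0)])[0]*S
        cv2.circle(I,tuple(P.astype(int)),2,(0,255,0),-1);cv2.putText(I,str(d),tuple(P.astype(int)),0,.4,(0,0,255),1)
    cv2.imwrite(f,I);return c,o,w
E
python3 - <<'E'
from h import *
c,o,w=overlay('pics/w1.png');print(o['tcp_pos'],R.from_rotvec(o['eef_rot']).as_matrix().round(3),o['time'],o['joint_pos'])
E
```

```text
[ 0.40471688 -0.08063217  0.29986588] [[-0.293  0.956 -0.001]
 [ 0.956  0.293 -0.   ]
 [ 0.    -0.001 -1.   ]] 1.55 [-3.33943155e-01 -2.23770704e-01  1.52849973e+00 -3.93925956e-04
  1.83768411e+00 -6.31519838e-01]
```

View pics/w1.png

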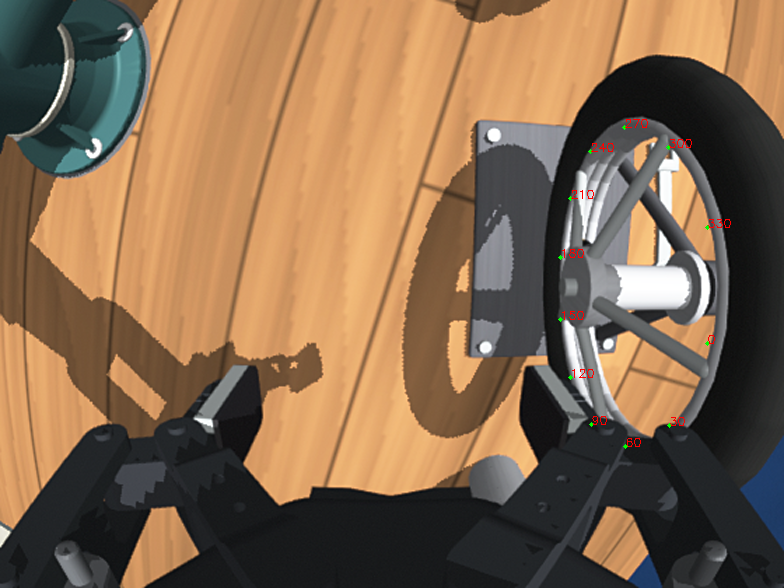

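Run:
```python
from h import *
c=dict(np.load('wrist.npz'))
I=c["pixels"][...,::-1]
A=cv2.resize(I[70:310,380:530],None,fx=2.5,fy=2.5,interpolation=cv2.INTER_CUBIC)
A=cv2.convertScaleAbs(A,alpha=1.8,beta=15)
B=cv2.resize(dict(np.load('top.npz'))["pixels"][170:235,240:360,::-1],None,fx=3.3,fy=3.3,interpolation=cv2.INTER_CUBIC)
B=cv2.convertScaleAbs(B,alpha=1.8,beta=15)
o=np.zeros((600,780,3),np.uint8);o[:600,:375]=A;o[:B.shape[0],380:380+B.shape[1]]=B
cv2.imwrite('pics/w1c.png',o)
```

```text
(no output)
```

View pics/w1c.png

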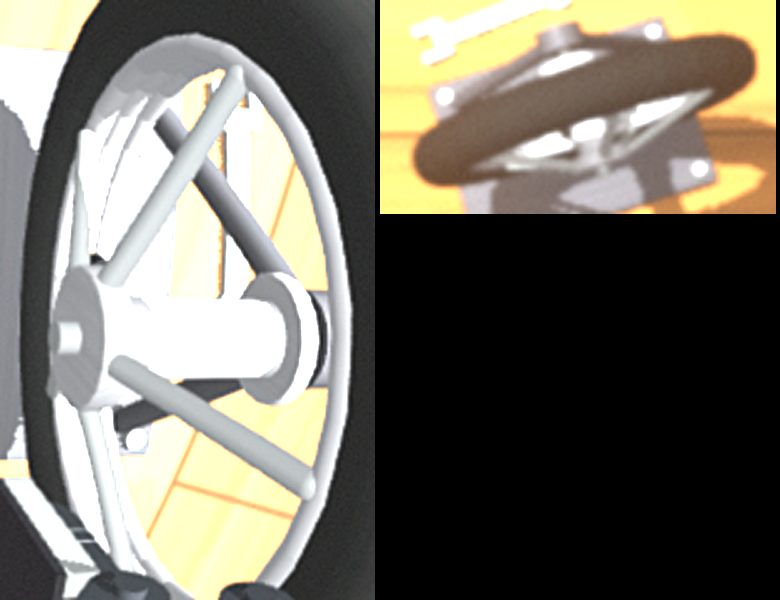

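Run:
```python
from h import *
c=dict(np.load('wrist.npz'));o=bot.get_obs();w=np.load('w.npy')
for d in (186,188,258,114): print(d,projw(c,o,[wp(w,np.radians(d),.08,0,0),wp(w,np.radians(d),.1,0,0)]).round(1).tolist())
for t,ang in(((474.8,98.8),range(284,308,2)),((503,265),range(0,20,2))):
    for d in ang: print(d,(projw(c,o,[wp(w,np.radians(d),.102,.014,0)])[0]-t).round(1))
```

```text
186 [[418.7, 180.3], [412.2, 175.6]]
188 [[419.0, 178.0], [412.6, 172.8]]
258 [[449.5, 119.2], [447.9, 98.8]]
114 [[426.9, 263.4], [421.4, 275.3]]
284 [-14.9  -5.8]
286 [-12.7  -4.9]
288 [-10.6  -3.9]
290 [-8.4 -2.6]
292 [-6.2 -1.2]
294 [-4.   0.4]
296 [-1.8  2.3]
298 [0.4 4.3]
300 [2.6 6.5]
302 [4.8 8.9]
304 [ 7.  11.5]
306 [ 9.2 14.3]
0 [  2.4 -20.1]
2 [  1.2 -14.9]
4 [-0.1 -9.9]
6 [-1.5 -5.1]
8 [-3.  -0.4]
10 [-4.6  4.1]
12 [-6.3  8.5]
14 [-8.2 12.6]
16 [-10.   16.5]
18 [-12.   20.3]
```

Emit:
{"api": "move_arm", "payload": {
  "gripper": [0.35,0.35,0.35,0.35,0.35,0.35],
  "linear": [
    [0,0,0],
    [0,0,0],
    [0,0,0],
    [0,0,0],
    [0,0,0],
    [0,0,0]
  ],
  "spin": [0,0,0,0,0,0]
}}

```text
time: 2.2
tcp_pos: [0.4053, -0.0794, 0.3003]
eef_rot: [1.863, 2.529, -0.0]
ft_force: [0.0, -0.2, 0.3]
grip_width: 0.644
gripper_force: 0.0
```

```bash
cat >> h.py <<'E'
def toolpts(c):
    z=c["z_map"];K=c["mtx"];v,u=np.mgrid[:z.shape[0],:z.shape[1]]
    x=(u-K[0,2])/K[0,0];y=(v-K[1,2])/K[1,1];a=np.hypot(x,y)+1e-9
    d=np.stack([np.sin(a)*x/a,-np.sin(a)*y/a,-np.cos(a)],-1)/np.cos(a)[...,None]*z[...,None]
    return d@c["T_tool_cam"][:3,:3].T+c["T_tool_cam"][:3,3]
E
python3 - <<'E'
from h import *
def rep(c):
    p=toolpts(c);m=(c["z_map"]>0)&(abs(p[...,0])<.05)&(abs(p[...,1])<.1)&(p[...,2]<.02)&(p[...,2]>-.14)&(c["pixels"].max(-1)<110)
    q=p[m]*1000
    for z in range(-130,20,10):
        s=q[(q[:,2]>=z)&(q[:,2]<z+10)]
        r=s[s[:,1]>0]; l=s[s[:,1]<0]
        if len(r) and len(l): print(z,'R y',r[:,1].min().round(),r[:,1].max().round(),'x',r[:,0].min().round(),r[:,0].max().round(),'L y',l[:,1].min().round(),l[:,1].max().round(),len(s))
rep(dict(np.load('wrist.npz')))
print()
c,o,w=overlay('pics/w2.png');rep(c);print(o['grip_width'])
E
```

```text
-110 R y 9.0 72.0 x 3.0 22.0 L y -70.0 -5.0 5702
-100 R y 0.0 74.0 x -1.0 22.0 L y -70.0 -0.0 11530
-90 R y 0.0 74.0 x -12.0 19.0 L y -72.0 -0.0 10605
-80 R y 0.0 75.0 x -12.0 19.0 L y -72.0 -0.0 6806
-70 R y 34.0 76.0 x -12.0 17.0 L y -72.0 -31.0 6447
-60 R y 43.0 73.0 x 3.0 15.0 L y -71.0 -40.0 1223
-50 R y 44.0 58.0 x -7.0 12.0 L y -55.0 -40.0 929
-40 R y 44.0 58.0 x -10.0 12.0 L y -55.0 -40.0 1123
-30 R y 44.0 58.0 x -10.0 12.0 L y -55.0 -41.0 920
-20 R y 44.0 56.0 x -11.0 12.0 L y -53.0 -41.0 407

-110 R y 9.0 70.0 x 4.0 22.0 L y -67.0 -6.0 5558
-100 R y 0.0 71.0 x -4.0 21.0 L y -67.0 -0.0 12876
-90 R y 0.0 68.0 x -12.0 19.0 L y -65.0 -0.0 9420
-80 R y 0.0 66.0 x -12.0 19.0 L y -63.0 -0.0 7234
-70 R y 22.0 64.0 x -12.0 19.0 L y -61.0 -18.0 4063
-60 R y 27.0 63.0 x -12.0 15.0 L y -60.0 -24.0 5222
-50 R y 29.0 57.0 x -5.0 15.0 L y -54.0 -26.0 1132
-40 R y 29.0 43.0 x -10.0 12.0 L y -40.0 -26.0 796
-30 R y 29.0 43.0 x -10.0 12.0 L y -40.0 -26.0 777
-20 R y 29.0 43.0 x -11.0 12.0 L y -40.0 -26.0 646
-10 R y 29.0 35.0 x -10.0 12.0 L y -27.0 -26.0 198
0.644180625176758
```

View pics/w2.png

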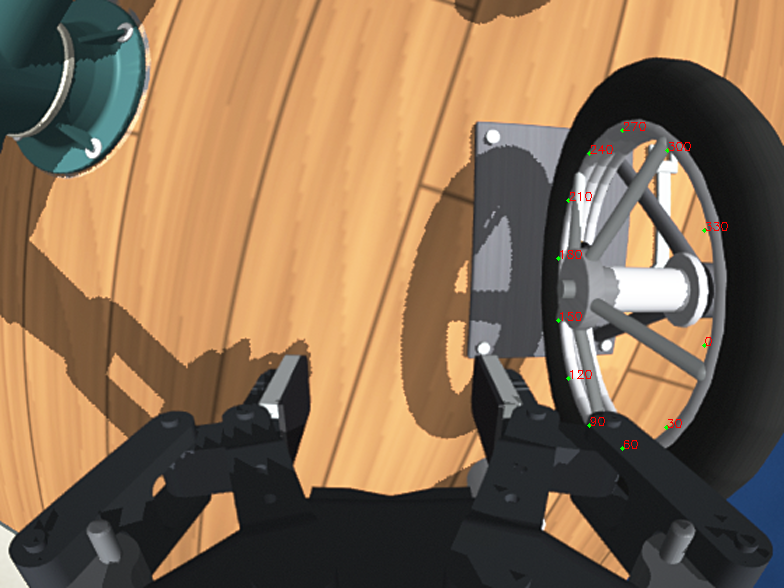

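Emit:
{"api": "move_arm", "payload": {
  "gripper": [0,0,0,0,0,0],
  "linear": [
    [0,0,0],
    [0,0,0],
    [0,0,0],
    [0,0,0],
    [0,0,0],
    [0,0,0]
  ],
  "spin": [0,0,0,0,0,0]
}}

```text
time: 2.85
tcp_pos: [0.4053, -0.0794, 0.3003]
eef_rot: [1.863, 2.529, -0.0]
ft_force: [-0.0, -0.2, -0.6]
grip_width: 1.0
gripper_force: 0.0
```

Run:
```python
from h import *
np.savez('w35.npz',**np.load('wrist.npz'))
c=snap("wrist","pics/w3.png");np.savez('w00.npz',**c)
for n in('w00','w35'):
    c=dict(np.load(n+'.npz'));p=toolpts(c)
    m=(c["z_map"]>0)&(abs(p[...,0])<.05)&(abs(p[...,1])<.1)&(p[...,2]<.02)&(p[...,2]>-.14)&(c["pixels"].max(-1)<130)
    q=p[m]*1000; q=q[q[:,1]<-15]   # left finger (clean background)
    q[:,1]*=-1
    print(n,'zmax',q[:,2].max())
    for z in range(-125,0,8):
        s=q[(q[:,2]>=z)&(q[:,2]<z+8)]
        if len(s)<5: continue
        row=[]
        for y0 in range(24,80,6):
            t=s[(s[:,1]>=y0)&(s[:,1]<y0+6)];row.append('%3d'%np.percentile(t[:,0],97) if len(t)>2 else ' . ')
        print(z,' '.join(row),'ymax %.0f'%np.percentile(s[:,1],99.5))
o=bot.get_obs();print(o['tcp_pos'],o['time'])
```

```text
w00 zmax -12.501303174276778
-109  12  12  10   6  13  13  13  13  .   .  ymax 68
-101  17  12  .    5  12  13  13  13  .   .  ymax 68
-93  18  18  .   .   .   13  13  13  .   .  ymax 69
-85  18  18  17  .   .   12  13  13  .   .  ymax 70
-77  18  18  17  13  .   12  13  13  .   .  ymax 71
-69  .   .   13  13  12   9  14  14  12  .  ymax 72
-61  .   .   13  14  14  12  12  12  .   .  ymax 70
-53  .   .   11  12  12  .   .   .   .   .  ymax 50
-45  .   .   11  12   8   8  .   .   .   .  ymax 55
-37  .   .   11  11   8   7  .   .   .   .  ymax 55
-29  .   .   11  12   8   7  .   .   .   .  ymax 54
-21  .   .   11  12   7  .   .   .   .   .  ymax 53
-13  .   .    7  .   .   .   .   .   .   .  ymax 41
w35 zmax -3.7797303493933567
-109  12  12  10   6  12  14  14  12  .   .  ymax 66
-101  12  12   9  10  13  13  14  12  .   .  ymax 65
-93  17   9  .    5  13  13  13  .   .   .  ymax 64
-85  18  .   .   .   12  13  13  .   .   .  ymax 63
-77  18  17  .   13  13  13  13  .   .   .  ymax 61
-69  17  15  .   12  13  13  12  .   .   .  ymax 60
-61  13  13  12  12  14  13  .   .   .   .  ymax 58
-53  13  14  13  12  13  12  .   .   .   .  ymax 57
-45  11  13  12  .   .   .   .   .   .   .  ymax 37
-37  11  11   7  .   .   .   .   .   .   .  ymax 40
-29  11  11   8  .   .   .   .   .   .   .  ymax 40
-21  11  11   7  .   .   .   .   .   .   .  ymax 40
-13  11  11   7  .   .   .   .   .   .   .  ymax 38
-5   8  .   .   .   .   .   .   .   .   .  ymax 26
[ 0.40527328 -0.07940822  0.30030282] 2.9
```

Run:
```python
from h import *
for n,y0 in(('w00',35),('w35',20)):
    c=dict(np.load(n+'.npz'));p=toolpts(c)
    m=(c["z_map"]>0)&(abs(p[...,0])<.02)&(p[...,2]<.01)&(p[...,2]>-.045)
    for sg in(-1,1):
        q=p[m]*1000;q[:,1]*=sg;q=q[(q[:,1]>y0)&(q[:,1]<y0+28)]
        print(n,sg)
        for z in range(-32,2,2):
            s=q[(q[:,2]>=z)&(q[:,2]<z+2)]
            if len(s)>3:
                k=s[s[:,1]>np.percentile(s[:,1],99)-1.5]
                print(z,'y %.1f..%.1f x@ymax %.1f'%(*np.percentile(s[:,1],[1,99]),np.median(k[:,0])),len(s))
```

```text
w00 -1
-32 y 40.5..54.5 x@ymax 7.4 125
-30 y 40.4..54.6 x@ymax 7.4 139
-28 y 40.5..54.1 x@ymax 7.5 119
-26 y 40.6..54.0 x@ymax 7.4 117
-24 y 40.7..53.6 x@ymax 7.5 114
-22 y 40.6..52.8 x@ymax 7.5 102
-20 y 40.6..53.0 x@ymax 7.4 87
-18 y 40.7..46.7 x@ymax 11.3 73
-16 y 40.7..41.5 x@ymax 0.3 58
-14 y 40.9..41.4 x@ymax 3.4 23
w00 1
-32 y 43.9..57.6 x@ymax 7.5 125
-30 y 43.9..57.7 x@ymax 7.6 122
-28 y 43.8..57.7 x@ymax 7.6 129
-26 y 43.8..57.4 x@ymax 7.6 120
-24 y 43.9..56.9 x@ymax 7.6 109
-22 y 43.9..56.2 x@ymax 7.7 87
-20 y 43.9..51.0 x@ymax 11.4 102
-18 y 43.9..50.1 x@ymax 11.5 72
-16 y 43.9..44.8 x@ymax 1.3 60
-14 y 44.0..44.8 x@ymax -0.5 23
w35 -1
-32 y 25.7..38.8 x@ymax 7.4 122
-30 y 25.8..39.3 x@ymax 7.4 117
-28 y 25.9..39.5 x@ymax 7.6 106
-26 y 25.8..39.5 x@ymax 7.5 105
-24 y 25.8..39.3 x@ymax 7.7 95
-22 y 25.8..39.0 x@ymax 7.4 90
-20 y 25.8..39.6 x@ymax 7.2 106
-18 y 25.7..39.3 x@ymax 7.5 96
-16 y 25.7..38.9 x@ymax 7.6 88
-14 y 25.7..38.6 x@ymax 7.8 84
-12 y 25.8..38.2 x@ymax 7.3 69
-10 y 25.8..32.5 x@ymax 11.6 58
-8 y 25.8..32.3 x@ymax 11.3 45
-6 y 25.9..26.5 x@ymax 0.9 26
-4 y 25.9..26.4 x@ymax -0.8 6
w35 1
-32 y 29.1..42.2 x@ymax 7.4 127
-30 y 29.1..42.5 x@ymax 7.6 127
-28 y 29.0..42.6 x@ymax 7.5 107
-26 y 29.1..42.8 x@ymax 7.7 98
-24 y 29.1..42.1 x@ymax 7.6 103
-22 y 29.1..42.9 x@ymax 7.4 94
-20 y 29.0..42.6 x@ymax 7.4 96
-18 y 29.1..42.7 x@ymax 7.5 91
-16 y 29.0..42.8 x@ymax 7.6 99
-14 y 29.0..42.3 x@ymax 7.7 73
-12 y 29.1..40.8 x@ymax 7.7 73
-10 y 29.1..35.5 x@ymax 11.7 55
-8 y 29.1..34.4 x@ymax 11.4 44
-6 y 29.2..29.8 x@ymax -0.4 28
-4 y 29.5..29.6 x@ymax 3.4 4
```

```bash
cat >> h.py <<'E'
def rel():
    w=np.load('w.npy');o=bot.get_obs();p=o['tcp_pos'];d=p[:2]-w[:2];cy,sy=np.cos(w[2]),np.sin(w[2])
    print('f %.1f Y %.1f z %.1f'%(-(d[0]*cy+d[1]*sy)*1e3,(-d[0]*sy+d[1]*cy)*1e3,p[2]*1e3),o['ft_force'].round(1),o['time'])
E
python3 - <<'E'
from h import *
rel()
for rho in(33,36):
  for a in range(-20,61,8):
    t=np.radians(a);C=np.array([-rho*np.sin(t)+4.5*np.cos(t),rho*np.cos(t)+4.5*np.sin(t)])
    print(rho,a,'Yfinger %.1f zTCP %.1f'%(C[0]+7.5,180+C[1]-21),'trail r %.1f'%np.hypot(C[0]+15 if C[0]<-15 else 0,C[1]))
E
```

```text
f 159.8 Y -0.5 z 300.3 [ 0.5 -0.1 -0. ] 2.9
33 -20 Yfinger 23.0 zTCP 188.5 trail r 29.5
33 -12 Yfinger 18.8 zTCP 190.3 trail r 31.3
33 -4 Yfinger 14.3 zTCP 191.6 trail r 32.6
33 4 Yfinger 9.7 zTCP 192.2 trail r 33.2
33 12 Yfinger 5.0 zTCP 192.2 trail r 33.2
33 20 Yfinger 0.4 zTCP 191.5 trail r 32.5
33 28 Yfinger -4.0 zTCP 190.2 trail r 31.2
33 36 Yfinger -8.3 zTCP 188.3 trail r 29.4
33 44 Yfinger -12.2 zTCP 185.9 trail r 27.3
33 52 Yfinger -15.7 zTCP 182.9 trail r 25.2
33 60 Yfinger -18.8 zTCP 179.4 trail r 23.3
36 -20 Yfinger 24.0 zTCP 191.3 trail r 32.3
36 -12 Yfinger 19.4 zTCP 193.3 trail r 34.3
36 -4 Yfinger 14.5 zTCP 194.6 trail r 35.6
36 4 Yfinger 9.5 zTCP 195.2 trail r 36.2
36 12 Yfinger 4.4 zTCP 195.1 trail r 36.1
36 20 Yfinger -0.6 zTCP 194.4 trail r 35.4
36 28 Yfinger -5.4 zTCP 192.9 trail r 33.9
36 36 Yfinger -10.0 zTCP 190.8 trail r 31.9
36 44 Yfinger -14.3 zTCP 188.0 trail r 29.8
36 52 Yfinger -18.1 zTCP 184.7 trail r 27.8
36 60 Yfinger -21.4 zTCP 180.9 trail r 26.0
```

Emit:
{"api": "move_arm", "payload": {
  "gripper": [0,0,0,0,0,0,0,0,0,0,0,0,0,0,0],
  "linear": [
    [10,0,20],
    [20,0,45],
    [20,0,75],
    [20,0,100],
    [20,0,112],
    [20,0,112],
    [20,15,112],
    [20,30,112],
    [20,42,112],
    [20,52,112],
    [20,59,112],
    [20,63,112],
    [20,66,112],
    [20,67,112],
    [20,67,112]
  ],
  "spin": [0,0,0,0,0,0,0,0,0,0,0,0,0,0,0]
}}

```text
time: 4.4
tcp_pos: [0.4619, -0.0409, 0.1883]
eef_rot: [-1.863, -2.527, 0.005]
ft_force: [-5.0, -1.6, 2.0]
grip_width: 0.999
gripper_force: 2.5
```

Run:
```python
from h import *
rel();c,o,w=overlay('pics/w4.png')
```

```text
f 94.3 Y 19.5 z 188.3 [-5.  -1.6  2. ] 4.4
```

View pics/w4.png

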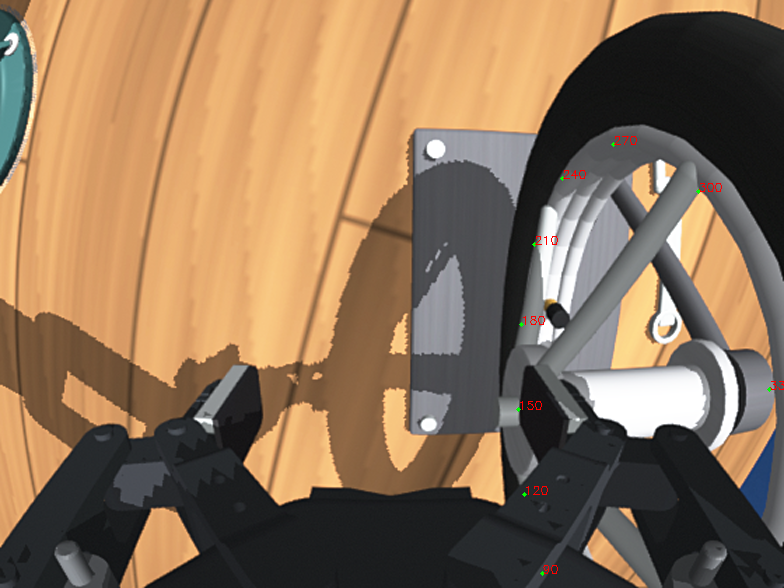

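Emit:
{"api": "move_arm", "payload": {
  "gripper": [0,0,0,0,0,0,0,0,0,0,0,0,0,0,0,0,0,0],
  "linear": [
    [0,-2,0],
    [0,-2,2],
    [-3,-2,2],
    [-6,-2,2],
    [-8,-2,2],
    [-10,-2,2],
    [-12,-2,2],
    [-14,-2,2],
    [-16,-2,2],
    [-18,-2,2],
    [-20,-2,2],
    [-22,-2,2],
    [-24,-2,2],
    [-26,-2,2],
    [-28,-2,2],
    [-29,-2,2],
    [-30,-2,2],
    [-30,-2,2]
  ],
  "spin": [0,0,0,0,0,0,0,0,0,0,0,0,0,0,0,0,0,0]
}}

```text
time: 6.25
tcp_pos: [0.4697, -0.0699, 0.1862]
eef_rot: [-1.863, -2.528, 0.002]
ft_force: [-5.0, 1.6, 1.1]
grip_width: 1.003
gripper_force: 2.3
```

```bash
cat >> h.py <<'E'
def angle(lo=-40,hi=32):
    # match spoke silhouettes: depth residual of predicted spoke centre-lines in the scene and wrist cameras
    w=np.load('w.npy');o=bot.get_obs();out=[]
    from scipy.optimize import least_squares
    Q=[pts(read_camera("scene")).reshape(-1,3)]
    c=read_camera("wrist");t=toolpts(c).reshape(-1,3);t=t[c["z_map"].ravel()>0]
    Q.append(t@R.from_rotvec(o['eef_rot']).as_matrix().T+o['tcp_pos'])
    X=np.array([np.cos(w[2]),np.sin(w[2]),0]);Y=np.array([-X[1],X[0],0])
    for q in Q:
        d=q-np.array([w[0],w[1],.18]);f=-d@X;y=d@Y;z=d[:,2];r=np.hypot(y,z)
        m=(r>.045)&(r<.092)&(abs(f-(.04-(r-.024)/3))<.009)
        a=np.degrees(np.arctan2(-y,z))[m]; rr=r[m]
        h=np.histogram(a,bins=np.arange(-180,181,3))
        k=np.exp(1j*np.radians(a*5));
        best=None
        g=np.arange(0,72,.25);dd=(a[:,None]-g[None]+36)%72-36
        s=(abs(dd*np.pi/180*rr[:,None])<.0055).sum(0);pk=g[s>=.97*s.max()]
        pk=(pk-g[s.argmax()]+36)%72-36+g[s.argmax()]
        out.append((round(pk.mean(),1),int(s.max()),m.sum()))
    print('spoke phase mod72 (scene,wrist):',out)
E
python3 - <<'E'
from h import *
rel();angle()
E
```

```text
f 95.4 Y -10.4 z 186.2 [-5.   1.6  1.1] 6.25
spoke phase mod72 (scene,wrist): [(np.float64(34.8), 122, np.int64(130)), (np.float64(34.9), 5509, np.int64(7792))]
```

Emit:
{"api": "move_arm", "payload": {
  "gripper": [0,0,0,0,0],
  "linear": [
    [-2,0,0],
    [-4,0,1],
    [-6,0,2],
    [-7,0,2],
    [-7,0,2]
  ],
  "spin": [0,0,0,0,0]
}}

```text
time: 6.85
tcp_pos: [0.4719, -0.0771, 0.1841]
eef_rot: [-1.864, -2.528, 0.003]
ft_force: [-5.2, -1.2, 0.9]
grip_width: 1.0
gripper_force: 2.5
```

Run:
```python
from h import *
rel();angle()
```

```text
f 95.4 Y -17.9 z 184.1 [-5.2 -1.2  0.9] 6.85
spoke phase mod72 (scene,wrist): [(np.float64(43.5), 120, np.int64(136)), (np.float64(43.8), 6091, np.int64(8517))]
```

Emit:
{"api": "move_arm", "payload": {
  "gripper": [0,0,0,0,0,0,0,0,0,0,0,0],
  "linear": [
    [1,-10,0],
    [2,-25,0],
    [15,-30,-2],
    [35,-30,-2],
    [50,-30,-2],
    [52,-30,-2],
    [52,-20,-2],
    [52,-11,-2],
    [52,-5,-2],
    [52,-2,-2],
    [52,-1,-2],
    [52,-1,-2]
  ],
  "spin": [0,0,0,0,0,0,0,0,0,0,0,0]
}}

```text
time: 8.15
tcp_pos: [0.452, -0.0279, 0.1863]
eef_rot: [-1.859, -2.522, 0.013]
ft_force: [-19.3, -3.2, 7.4]
grip_width: 0.999
gripper_force: 10.2
```

Run:
```python
from h import *
rel();angle()
```

```text
f 99.9 Y 34.8 z 186.3 [-19.3  -3.2   7.4] 8.15
spoke phase mod72 (scene,wrist): [(np.float64(43.1), 122, np.int64(137)), (np.float64(43.2), 2000, np.int64(2278))]
```

```bash
cat > plan.py <<'E'
import numpy as np
def box(y,x,z,s=1.5):
    g=[np.linspace(a,b,max(2,int((b-a)/s)+1)) for a,b in(x,y,z)]
    return np.stack(np.meshgrid(*g,indexing='ij'),-1).reshape(-1,3)
BACK=box((49,56),(-7.5,7.5),(-58,-21));PAD=box((43,49),(-11.5,11.5),(-58,-17))
FING=np.vstack([BACK,PAD])
ELB=np.vstack([box((40,70),(-13.5,13.5),(-62,-57),2.5),box((50,73),(-13.5,13.5),(-120,-62),2.5)])
BODY=box((-42,42),(-38,38),(-180,-73),4)
def tf(P,phi,f,Y,z): # tool->(f,Y,zrel): tool y toward wheel rotated by phi, tool z down
    c,s=np.cos(phi),np.sin(phi);x,y,t=P.T
    return np.stack([f-(y*c-x*s),Y+x*c+y*s,z-t-180],-1)
def dsp(P,a):
    u=np.array([0,-np.sin(a),np.cos(a)])
    A=24*u+[40,0,0];B=102*u+[14,0,0];d=B-A;t=np.clip((P-A)@d/(d@d),0,1);v=P-A-t[:,None]*d
    return np.linalg.norm(v,axis=1)-4.5,v,t
def dty(P): r=np.hypot(P[:,1],P[:,2]);return np.hypot(r-128,P[:,0])-22
def dhub(P):
    r=np.hypot(P[:,1],P[:,2]);return np.where(P[:,0]>46,np.hypot(P[:,0]-46,np.maximum(r-26,0)),r-26)
def fmin(phi,z,Y):
    f=85.
    while min(dty(tf(ELB,phi,f,Y,z)).min(),dty(tf(BODY,phi,f,Y,z)).min())<.3: f+=.5
    return f
if __name__=='__main__':
  for ph in(0,15,30,40,50):
    phi=np.radians(ph)
    for ad in range(-15,86,10):
        a=np.radians(ad);best=None
        for zb in np.arange(2,36,2.):      # backing bottom rel
            z=180+zb-21; Yg=-30*np.sin(a)
            yo=(56*np.sin(phi)-7.5*np.cos(phi))
            f=fmin(phi,z,Yg-yo)
            # slide in Y from +Y side until contact with spoke
            for Yc in np.arange(Yg+16,Yg-6,-.5):
                Q=tf(FING,phi,f,Yc-yo,z);d,v,t=dsp(Q,a)
                if d.min()<0.2: break
            else: continue
            i=d.argmin();n=-v[i]/np.linalg.norm(v[i])
            tang=n@np.array([0,-np.cos(a),-np.sin(a)])
            E=tf(ELB,phi,f,Yc-yo,z)
            e=min(dsp(E,a)[0].min(),dsp(E,a-1.2566)[0].min(),dsp(Q,a-1.2566)[0].min());h=dhub(Q).min()
            sc=min(tang*3,e,h)
            if best is None or sc>best[0]: best=(sc,zb,f,Yc-yo,tang,e,h,24+78*t[i])
        print(ph,ad,'none' if best is None else 'zb %.0f f %.1f Y %.1f tang %.2f elb %.1f hub %.1f r %.0f'%best[1:])
E
python3 plan.py
```

```text
0 -15 zb 34 f 95.5 Y 19.8 tang 0.68 elb -4.0 hub 5.1 r 35
0 -5 zb 34 f 95.5 Y 14.1 tang 0.79 elb -3.8 hub 4.1 r 34
0 5 zb 26 f 95.5 Y 9.9 tang 1.00 elb -2.6 hub 0.1 r 26
0 15 zb 34 f 95.5 Y 2.2 tang 0.80 elb 2.8 hub 4.0 r 33
0 25 zb 34 f 95.5 Y -4.7 tang 0.71 elb 8.7 hub 4.0 r 35
0 35 zb 32 f 95.5 Y -11.7 tang 0.58 elb 13.8 hub 2.1 r 36
0 45 zb 26 f 95.5 Y -12.7 tang 0.87 elb 9.3 hub 0.5 r 32
0 55 zb 22 f 95.5 Y -17.1 tang 0.86 elb 9.7 hub -2.0 r 32
0 65 zb 18 f 94.5 Y -20.7 tang 0.95 elb 8.8 hub -9.3 r 33
0 75 zb 12 f 92.5 Y -9.5 tang 0.51 elb -4.3 hub -18.0 r 24
0 85 zb 10 f 91.0 Y -10.9 tang 0.87 elb -4.3 hub -20.0 r 24
15 -15 zb 34 f 96.5 Y 4.0 tang 0.45 elb -1.5 hub 4.5 r 34
15 -5 zb 26 f 96.5 Y -0.6 tang 0.96 elb -3.2 hub 0.2 r 26
15 5 zb 28 f 96.5 Y -5.4 tang 0.94 elb 0.3 hub 0.2 r 27
15 15 zb 32 f 96.5 Y -12.5 tang 0.72 elb 5.6 hub 3.0 r 31
15 25 zb 30 f 96.5 Y -17.4 tang 0.78 elb 11.5 hub 2.6 r 31
15 35 zb 28 f 96.5 Y -22.5 tang 0.78 elb 13.6 hub 2.0 r 31
15 45 zb 26 f 96.5 Y -29.0 tang 0.65 elb 14.7 hub 1.0 r 33
15 55 zb 22 f 96.0 Y -32.3 tang 0.79 elb 13.5 hub -1.6 r 32
15
[... 1431 characters left out ...]
 f 85.0 Y -44.1 tang 0.92 elb -4.1 hub -15.4 r 24
50 -15 zb 28 f 85.0 Y -30.3 tang 0.05 elb -0.9 hub -2.0 r 28
50 -5 zb 28 f 85.0 Y -28.0 tang 0.02 elb 5.0 hub -2.0 r 24
50 5 zb 28 f 85.0 Y -32.2 tang 0.01 elb 9.0 hub -2.0 r 24
50 15 zb 28 f 85.0 Y -44.8 tang 0.15 elb 8.3 hub 1.6 r 27
50 25 zb 26 f 85.0 Y -48.3 tang 0.38 elb 12.7 hub 1.2 r 27
50 35 zb 24 f 85.0 Y -53.3 tang 0.28 elb 16.4 hub 1.2 r 27
50 45 zb 20 f 85.0 Y -53.8 tang 0.66 elb 18.0 hub -1.7 r 24
50 55 zb 16 f 85.0 Y -55.7 tang 0.68 elb 13.3 hub -3.6 r 24
50 65 zb 12 f 85.0 Y -57.3 tang 0.61 elb 6.1 hub -5.0 r 24
50 75 zb 8 f 85.0 Y -58.6 tang 0.53 elb -0.3 hub -5.8 r 24
50 85 zb 4 f 85.0 Y -59.5 tang 0.47 elb -3.6 hub -6.1 r 24
```

```bash
cat > plan2.py <<'E'
from plan import *
import sys
for ph,f in((40,87.5),(43,86.5)):
  phi=np.radians(ph)
  for ad in range(-12,71,6):
    a=np.radians(ad);res=[]
    for zb in np.arange(14,36,2.):
        z=180+zb-21
        for Y in np.arange(10,-75,-.5):
            Q=tf(FING,phi,f,Y,z)
            if dhub(Q).min()<.5: continue
            d,v,t=dsp(Q,a)
            if d.min()<.2:
                break
        else: continue
        if d.min()<-.5: continue
        i=d.argmin();n=-v[i]/np.linalg.norm(v[i]);E=tf(ELB,phi,f,Y,z)
        tang=n@np.array([0,-np.cos(a),-np.sin(a)])
        e=min(dsp(E,a)[0].min(),dsp(E,a-1.2566)[0].min(),dsp(Q,a-1.2566)[0].min());ty=min(dty(E).min(),dty(tf(BODY,phi,f,Y,z)).min())
        if tang>.45: res.append('zb%.0f Y%.1f t%.2f e%.0f h%.0f ty%.1f r%.0f'%(zb,Y,tang,e,dhub(Q).min(),ty,24+78*t[i]))
    print(ph,ad,' | '.join(res[::2]))
E
python3 plan2.py
```

```text
40 -12 zb30 Y-14.0 t0.67 e0 h1 ty0.9 r26
40 -6 zb32 Y-17.5 t0.50 e3 h2 ty0.9 r27
40 0 zb32 Y-20.0 t0.59 e6 h2 ty0.9 r27
40 6 zb32 Y-23.0 t0.58 e9 h2 ty0.9 r27
40 12 zb30 Y-32.0 t0.76 e7 h1 ty0.9 r29
40 18 zb32 Y-29.5 t0.48 e15 h2 ty0.9 r27
40 24 zb28 Y-37.5 t0.82 e13 h1 ty0.9 r28 | zb34 Y-42.0 t0.66 e13 h7 ty0.9 r35
40 30 zb30 Y-35.0 t0.51 e13 h1 ty0.9 r27
40 36 zb26 Y-43.5 t0.79 e15 h1 ty1.1 r29 | zb30 Y-48.0 t0.72 e18 h5 ty0.9 r34
40 42 zb28 Y-51.0 t0.72 e20 h5 ty0.9 r34
40 48 zb24 Y-51.0 t0.88 e17 h1 ty1.3 r31
40 54 zb22 Y-54.0 t0.85 e16 h1 ty1.6 r31
40 60 zb20 Y-57.5 t0.79 e13 h2 ty2.0 r33
40 66 
43 -12 zb34 Y-23.0 t0.52 e-3 h4 ty1.9 r34
43 -6 zb32 Y-20.0 t0.45 e4 h2 ty1.9 r27
43 0 zb32 Y-22.5 t0.54 e7 h2 ty1.9 r27
43 6 zb32 Y-25.5 t0.53 e10 h2 ty1.9 r27
43 12 zb32 Y-28.5 t0.52 e13 h2 ty1.9 r27
43 18 zb34 Y-41.0 t0.56 e10 h6 ty1.9 r34
43 24 zb28 Y-40.5 t0.70 e13 h1 ty1.9 r28 | zb32 Y-43.5 t0.67 e13 h5 ty1.9 r33
43 30 zb26 Y-43.5 t0.91 e15 h1 ty2.1 r27
43 36 zb30 Y-51.5 t0.52 e18 h6 ty1.9 r34
43 42 zb24 Y-49.5 t0.87 e17 h1 ty2.3 r28
43 48 zb24 Y-54.0 t0.78 e18 h2 ty2.3 r31
43 54 zb22 Y-57.5 t0.70 e18 h2 ty2.6 r32
43 60 
43 66 zb16 Y-59.5 t0.82 e9 h1 ty4.5 r30
```

Emit:
{"api": "move_arm", "payload": {
  "gripper": [0,0,0,0,0,0,0,0,0,0,0,0,0],
  "linear": [
    [0,-20,0],
    [0,-60,0],
    [-20,-60,-1],
    [-45,-60,-1],
    [-70,-60,-1],
    [-78,-60,-1],
    [-78,-60,-1],
    [-78,-35,-1],
    [-78,-15,-1],
    [-78,-4,-1],
    [-78,3,-1],
    [-78,7,-1],
    [-78,8,-1]
  ],
  "spin": [0,0,-8,-16,-24,-32,-40,-40,-40,-40,-40,-40,-40]
}}

```text
time: 9.55
tcp_pos: [0.4868, -0.0992, 0.1872]
eef_rot: [-0.886, -3.014, 0.0]
ft_force: [-0.6, 0.5, 0.1]
grip_width: 0.998
gripper_force: 0.0
```

Run:
```python
from h import *
rel();angle()
print(R.from_rotvec(bot.get_obs()['eef_rot']).as_matrix().round(3))
```

```text
f 87.7 Y -43.5 z 187.2 [-0.6  0.5  0.1] 9.55
spoke phase mod72 (scene,wrist): [(np.float64(42.8), 112, np.int64(136)), (np.float64(43.2), 3843, np.int64(4066))]
[[-0.841  0.541 -0.   ]
 [ 0.541  0.841 -0.   ]
 [ 0.    -0.    -1.   ]]
```

Emit:
{"api": "move_arm", "payload": {
  "gripper": [0,0,0,0,0,0,0,0,0,0,0],
  "linear": [
    [-2.3,-1.9,0],
    [-4.6,-3.9,0],
    [-6.1,-5.1,2],
    [-7.0,-5.8,3],
    [-7.7,-6.4,4],
    [-8.5,-7,5],
    [-9.2,-7.7,6],
    [-10.7,-9,7.5],
    [-11.9,-10,9],
    [-13,-10.9,10],
    [-13,-10.9,10]
  ],
  "spin": [0,0,0,0,0,0,0,0,0,0,0]
}}

```text
time: 10.75
tcp_pos: [0.4918, -0.1155, 0.177]
eef_rot: [-0.886, -3.014, 0.0]
ft_force: [0.3, 0.7, -0.2]
grip_width: 1.0
gripper_force: 0.0
```

Run:
```python
from h import *
rel();angle()
```

```text
f 87.8 Y -60.6 z 177.0 [ 0.3  0.7 -0.2] 10.75
spoke phase mod72 (scene,wrist): [(np.float64(42.6), 119, np.int64(134)), (np.float64(43.2), 3135, np.int64(3600))]
```

Emit:
{"api": "move_arm", "payload": {
  "gripper": [0,0,0,0,0,0,0,0],
  "linear": [
    [9.6,-11.5,0],
    [22.6,-0.6,-10],
    [22.6,-0.6,-10],
    [16,7,-10],
    [13,10.9,-10],
    [12,12,-10],
    [11.2,13,-10],
    [11.2,13,-10]
  ],
  "spin": [0,0,0,0,0,0,0,0]
}}

```text
time: 11.65
tcp_pos: [0.4889, -0.0986, 0.1871]
eef_rot: [-0.885, -3.012, 0.002]
ft_force: [-3.6, -0.0, 2.2]
grip_width: 1.003
gripper_force: 2.1
```

Run:
```python
from h import *
rel();angle()
```

```text
f 85.5 Y -43.6 z 187.1 [-3.6 -0.   2.2] 11.65
spoke phase mod72 (scene,wrist): [(np.float64(42.9), 115, np.int64(134)), (np.float64(43.2), 3925, np.int64(4425))]
```

Emit:
{"api": "move_arm", "payload": {
  "gripper": [0,0,0,0,0,0,0,0,0,0,0],
  "linear": [
    [-2.1,-2.2,0],
    [-4.4,-4.2,0],
    [-5.9,-5.4,2],
    [-6.8,-6.1,3],
    [-7.5,-6.7,4],
    [-8.3,-7.3,5],
    [-9,-8,6],
    [-10.5,-9.3,7.5],
    [-11.7,-10.3,9],
    [-12.8,-11.2,10],
    [-12.8,-11.2,10]
  ],
  "spin": [0,0,0,0,0,0,0,0,0,0,0]
}}

```text
time: 12.85
tcp_pos: [0.4937, -0.1153, 0.1765]
eef_rot: [-0.887, -3.013, 0.002]
ft_force: [-2.5, -0.5, 1.7]
grip_width: 1.001
gripper_force: 1.6
```

Run:
```python
from h import *
rel();angle()
```

```text
f 85.9 Y -60.9 z 176.5 [-2.5 -0.5  1.7] 12.85
spoke phase mod72 (scene,wrist): [(np.float64(62.0), 106, np.int64(120)), (np.float64(62.4), 3894, np.int64(4715))]
```

Emit:
{"api": "move_arm", "payload": {
  "gripper": [0,0,0,0,0],
  "linear": [
    [-0.5,-0.4,1],
    [-1,-0.9,2],
    [-1.5,-1.3,3.5],
    [-2,-1.7,5],
    [-2,-1.7,5]
  ],
  "spin": [0,0,0,0,0]
}}

```text
time: 13.45
tcp_pos: [0.4945, -0.1174, 0.1719]
eef_rot: [-0.886, -3.013, 0.001]
ft_force: [-4.2, -0.5, 1.7]
grip_width: 0.997
gripper_force: 2.1
```

Run:
```python
from h import *
rel();angle()
```

```text
f 85.7 Y -63.2 z 171.9 [-4.2 -0.5  1.7] 13.45
spoke phase mod72 (scene,wrist): [(np.float64(70.6), 125, np.int64(140)), (np.float64(70.9), 4003, np.int64(5098))]
```

Emit:
{"api": "move_arm", "payload": {
  "gripper": [0,0,0,0,0,0,0,0,0],
  "linear": [
    [8,-9.6,0],
    [16.1,-19.2,0],
    [35,-3,-18],
    [56.7,14.9,-18],
    [56.7,14.9,-18],
    [48,25,-18],
    [43,31.2,-18],
    [40.8,33.9,-18],
    [40.8,33.9,-18]
  ],
  "spin": [0,0,0,0,0,0,0,0,0]
}}

```text
time: 14.45
tcp_pos: [0.4796, -0.0669, 0.1897]
eef_rot: [-0.886, -3.013, 0.0]
ft_force: [0.2, 0.1, 0.2]
grip_width: 0.997
gripper_force: 0.0
```

Run:
```python
from h import *
rel();angle()
```

```text
f 85.1 Y -10.5 z 189.7 [0.2 0.1 0.2] 14.45
spoke phase mod72 (scene,wrist): [(np.float64(70.6), 126, np.int64(140)), (np.float64(70.9), 2558, np.int64(2819))]
```

Emit:
{"api": "move_arm", "payload": {
  "gripper": [0,0,0,0,0,0,0,0,0,0,0,0,0,0,0,0],
  "linear": [
    [-2.8,-2.9,0],
    [-5.9,-5.4,0],
    [-7.4,-6.7,0],
    [-8.9,-8,0],
    [-10.5,-9.3,0],
    [-12,-10.6,0],
    [-13.5,-11.9,0],
    [-15.1,-13.2,0],
    [-16.6,-14.4,0],
    [-18.1,-15.7,0.5],
    [-19.7,-17,1],
    [-21.2,-18.3,1.5],
    [-22.7,-19.6,2],
    [-24.3,-20.9,2.5],
    [-25.4,-21.8,3],
    [-25.4,-21.8,3]
  ],
  "spin": [0,0,0,0,0,0,0,0,0,0,0,0,0,0,0,0]
}}

```text
time: 16.15
tcp_pos: [0.4886, -0.0989, 0.1871]
eef_rot: [0.886, 3.014, -0.001]
ft_force: [-0.0, 0.8, 0.8]
grip_width: 1.001
gripper_force: 1.1
```

Run:
```python
from h import *
rel();angle()
```

```text
f 85.9 Y -43.8 z 187.1 [-0.   0.8  0.8] 16.15
spoke phase mod72 (scene,wrist): [(np.float64(32.5), 109, np.int64(117)), (np.float64(33.0), 3443, np.int64(3872))]
```

Emit:
{"api": "move_arm", "payload": {
  "gripper": [0,0,0,0,0,0,0,0,0,0,0,0,0,0,0],
  "linear": [
    [-1.3,-1.2,0],
    [-2.6,-2.3,0],
    [-3.9,-3.4,0.5],
    [-5.2,-4.4,1.5],
    [-6.4,-5.5,2.5],
    [-7.4,-6.3,3.5],
    [-8.3,-7,5],
    [-9.3,-8,6],
    [-10.5,-9,7.5],
    [-11.7,-9.9,9],
    [-12.8,-10.9,10.5],
    [-13.6,-11.6,12],
    [-14.4,-12.3,13.5],
    [-15,-12.7,15],
    [-15,-12.7,15]
  ],
  "spin": [0,0,0,0,0,0,0,0,0,0,0,0,0,0,0]
}}

```text
time: 17.75
tcp_pos: [0.4941, -0.1172, 0.1722]
eef_rot: [-0.885, -3.014, -0.001]
ft_force: [-1.1, 1.1, 0.2]
grip_width: 1.002
gripper_force: 0.0
```

Run:
```python
from h import *
rel();angle()
```

```text
f 86.0 Y -62.9 z 172.2 [-1.1  1.1  0.2] 17.75
spoke phase mod72 (scene,wrist): [(np.float64(33.9), 116, np.int64(124)), (np.float64(33.6), 3797, np.int64(4780))]
```

Emit:
{"api": "move_arm", "payload": {
  "gripper": [0,0,0,0,0,0,0,0,0,0,0,0,0,0,0,0],
  "linear": [
    [12.9,-15.3,0],
    [32,0.8,-14],
    [32,0.8,-14],
    [24,10.5,-14],
    [20,15,-14],
    [18.6,16.7,-14],
    [16.3,14.8,-14],
    [14.8,13.5,-14],
    [13.3,12.2,-14],
    [11.7,10.9,-13.5],
    [10.2,9.6,-12.5],
    [9,8.5,-11.5],
    [7.9,7.7,-10],
    [6.8,6.7,-8.5],
    [5.7,5.8,-7],
    [5.7,5.8,-7]
  ],
  "spin": [0,0,0,0,0,0,0,0,0,0,0,0,0,0,0,0]
}}

```text
time: 19.45
tcp_pos: [0.492, -0.1096, 0.1781]
eef_rot: [-0.884, -3.01, 0.001]
ft_force: [-4.1, -0.3, 0.6]
grip_width: 0.999
gripper_force: 1.6
```

Run:
```python
from h import *
rel();angle()
```

```text
f 85.9 Y -55.0 z 178.1 [-4.1 -0.3  0.6] 19.45
spoke phase mod72 (scene,wrist): [(np.float64(58.1), 92, np.int64(113)), (np.float64(58.6), 4191, np.int64(5057))]
```

Emit:
{"api": "move_arm", "payload": {
  "gripper": [0,0,0,0,0,0,0],
  "linear": [
    [-0.9,-0.8,1.2],
    [-1.8,-1.5,2.4],
    [-2.7,-2.3,3.6],
    [-3.6,-3.1,4.8],
    [-4.4,-3.7,6],
    [-5,-4.2,7],
    [-5,-4.2,7]
  ],
  "spin": [0,0,0,0,0,0,0]
}}

```text
time: 20.25
tcp_pos: [0.4946, -0.116, 0.172]
eef_rot: [-0.886, -3.014, 0.001]
ft_force: [-2.9, 0.8, 1.0]
grip_width: 0.997
gripper_force: 1.5
```

Run:
```python
from h import *
rel();angle()
```

```text
f 85.3 Y -61.8 z 172.0 [-2.9  0.8  1. ] 20.25
spoke phase mod72 (scene,wrist): [(np.float64(-0.1), 113, np.int64(122)), (np.float64(0.9), 4517, np.int64(5616))]
```

Emit:
{"api": "move_arm", "payload": {
  "gripper": [0,0,0,0,0,0,0,0],
  "linear": [
    [8,-9.6,0],
    [16.1,-19.2,0],
    [35,-3,-17],
    [55.9,14.2,-17],
    [55.9,14.2,-17],
    [48,24,-17],
    [42,30.8,-17],
    [39.8,33.4,-17]
  ],
  "spin": [0,0,0,0,0,0,0,0]
}}

```text
time: 21.15
tcp_pos: [0.4801, -0.0666, 0.1888]
eef_rot: [-0.886, -3.013, 0.001]
ft_force: [-1.8, -0.7, 0.8]
grip_width: 1.0
gripper_force: 1.1
```

Emit:
{"api": "move_arm", "payload": {
  "gripper": [0,0,0,0,0,0,0,0,0,0,0,0,0,0,0,0,0],
  "linear": [
    [-3,-2.6,0],
    [-6.1,-5.1,0],
    [-7.7,-6.4,0],
    [-9.2,-7.7,0],
    [-10.7,-9,0],
    [-12.3,-10.3,0],
    [-13.8,-11.6,0],
    [-15.3,-12.9,0],
    [-16.9,-14.1,0],
    [-18.4,-15.4,0.5],
    [-19.5,-16.4,1],
    [-20.7,-17.4,1.5],
    [-21.4,-18,2],
    [-22.2,-18.6,2],
    [-23,-19.3,2],
    [-23.7,-19.9,2],
    [-23.7,-19.9,2]
  ],
  "spin": [0,0,0,0,0,0,0,0,0,0,0,0,0,0,0,0,0]
}}

```text
time: 22.85
tcp_pos: [0.4886, -0.0965, 0.1875]
eef_rot: [0.887, 3.013, -0.001]
ft_force: [-0.2, -1.8, 3.9]
grip_width: 0.998
gripper_force: 2.0
```

Run:
```python
from h import *
rel();angle()
```

```text
f 85.2 Y -41.5 z 187.5 [-0.2 -1.8  3.9] 22.85
spoke phase mod72 (scene,wrist): [(np.float64(50.6), 97, np.int64(120)), (np.float64(51.0), 4640, np.int64(5152))]
```

Emit:
{"api": "move_arm", "payload": {
  "gripper": [0,0,0,0,0,0,0,0,0,0,0,0,0,0,0],
  "linear": [
    [1.5,1.2,0],
    [14,-14,0],
    [38.6,-46,0],
    [50,-36,1.5],
    [64.3,-24.5,1.5],
    [64.3,-24.5,1.5],
    [64.3,-24.5,1.5],
    [64.3,-24.5,1.5],
    [52,-10,1.5],
    [43,1,1.5],
    [37,8,1.5],
    [34,11.7,1.5],
    [32.5,13.4,1.5],
    [32.1,13.9,1.5],
    [32.1,13.9,1.5]
  ],
  "spin": [0,0,0,8,16,24,32,40,40,40,40,40,40,40,40]
}}

```text
time: 24.45
tcp_pos: [0.4645, -0.0674, 0.1851]
eef_rot: [-1.859, -2.522, 0.013]
ft_force: [-12.6, -2.5, 5.2]
grip_width: 0.999
gripper_force: 6.8
```

Run:
```python
from h import *
rel();angle()
print(R.from_rotvec(bot.get_obs()['eef_rot']).as_matrix().round(3))
c,o,w=overlay('pics/w5.png')
```

```text
f 99.6 Y -6.6 z 185.1 [-12.6  -2.5   5.2] 24.45
spoke phase mod72 (scene,wrist): [(np.float64(50.8), 98, np.int64(118)), (np.float64(50.9), 5857, np.int64(7158))]
[[-0.296  0.955 -0.011]
 [ 0.955  0.296 -0.002]
 [ 0.002 -0.011 -1.   ]]
```

View pics/w5.png

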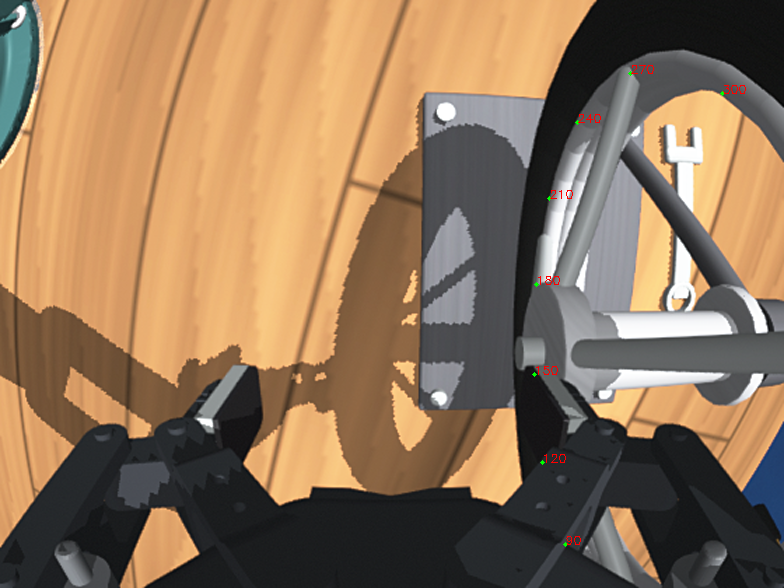

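Emit:
{"api": "move_arm", "payload": {
  "gripper": [0,0,0,0,0,0,0,0],
  "linear": [
    [0,-8,0],
    [0,-8,-2.5],
    [0,-8,-2.5],
    [0,-4,-2.5],
    [0,-1,-2.5],
    [0,0,-2.5],
    [0,0,-2.5],
    [0,0,-2.5]
  ],
  "spin": [0,0,0,0,0,0,0,0]
}}

```text
time: 25.4
tcp_pos: [0.4689, -0.0666, 0.1882]
eef_rot: [-1.863, -2.529, 0.0]
ft_force: [-0.7, 0.5, 0.3]
grip_width: 1.0
gripper_force: 0.0
```

Run:
```python
from h import *
rel();angle()
```

```text
f 95.2 Y -7.1 z 188.2 [-0.7  0.5  0.3] 25.4
spoke phase mod72 (scene,wrist): [(np.float64(50.9), 104, np.int64(120)), (np.float64(50.9), 5460, np.int64(7528))]
```

Emit:
{"api": "move_arm", "payload": {
  "gripper": [0,0,0,0,0,0,0,0,0],
  "linear": [
    [2,0.5,0],
    [4,0.5,0],
    [6,0.5,0],
    [7.5,0.5,0],
    [9,0.5,0],
    [10,0.5,0],
    [11,0.5,0],
    [12,0.5,0],
    [12,0.5,0]
  ],
  "spin": [0,0,0,0,0,0,0,0,0]
}}

```text
time: 26.4
tcp_pos: [0.4652, -0.0557, 0.1884]
eef_rot: [-1.864, -2.529, 0.003]
ft_force: [-2.2, -4.1, 0.8]
grip_width: 0.999
gripper_force: 1.9
```

Run:
```python
from h import *
rel();angle()
```

```text
f 95.5 Y 4.5 z 188.4 [-2.2 -4.1  0.8] 26.4
spoke phase mod72 (scene,wrist): [(np.float64(46.6), 107, np.int64(122)), (np.float64(46.9), 5011, np.int64(6884))]
```

Emit:
{"api": "move_arm", "payload": {
  "gripper": [0,0,0,0,0,0,0,0],
  "linear": [
    [0.8,0,0],
    [1.6,0,0],
    [2.4,0,0],
    [3.2,0,0],
    [3.9,0,0],
    [4.5,0,0],
    [5,0,0],
    [5,0,0]
  ],
  "spin": [0,0,0,0,0,0,0,0]
}}

```text
time: 27.3
tcp_pos: [0.4634, -0.0507, 0.1881]
eef_rot: [-1.863, -2.528, 0.003]
ft_force: [-3.7, -3.9, 0.7]
grip_width: 0.998
gripper_force: 2.5
```

Run:
```python
from h import *
rel();angle()
```

```text
f 95.7 Y 9.7 z 188.1 [-3.7 -3.9  0.7] 27.3
spoke phase mod72 (scene,wrist): [(np.float64(41.8), 118, np.int64(142)), (np.float64(42.2), 4679, np.int64(6440))]
```

Emit:
{"api": "move_arm", "payload": {
  "gripper": [0,0,0,0,0,0,0],
  "linear": [
    [0.8,0,0],
    [1.6,0,0.3],
    [2.4,0,0.6],
    [3.2,0,0.8],
    [4,0,0.8],
    [4.5,0,0.8],
    [4.5,0,0.8]
  ],
  "spin": [0,0,0,0,0,0,0]
}}

```text
time: 28.1
tcp_pos: [0.4621, -0.0463, 0.1873]
eef_rot: [-1.863, -2.528, 0.003]
ft_force: [-4.4, -3.7, 1.3]
grip_width: 0.996
gripper_force: 2.4
```

Run:
```python
from h import *
rel();angle()
```

```text
f 95.7 Y 14.3 z 187.3 [-4.4 -3.7  1.3] 28.1
spoke phase mod72 (scene,wrist): [(np.float64(38.1), 127, np.int64(138)), (np.float64(38.6), 4358, np.int64(6090))]
```

Emit:
{"api": "move_arm", "payload": {
  "gripper": [0,0,0,0,0],
  "linear": [
    [0.6,0,0.2],
    [1.2,0,0.4],
    [1.8,0,0.5],
    [2.4,0,0.5],
    [2.4,0,0.5]
  ],
  "spin": [0,0,0,0,0]
}}

```text
time: 28.7
tcp_pos: [0.4615, -0.044, 0.1869]
eef_rot: [-1.863, -2.528, 0.003]
ft_force: [-3.3, -3.8, 1.6]
grip_width: 1.001
gripper_force: 2.4
```

Run:
```python
from h import *
rel();angle()
```

```text
f 95.6 Y 16.7 z 186.9 [-3.3 -3.8  1.6] 28.7
spoke phase mod72 (scene,wrist): [(np.float64(37.0), 117, np.int64(133)), (np.float64(37.0), 4241, np.int64(5939))]
```

Still engaged; one more degree, then I retreat and measure from a clear viewpoint.

Emit:
{"api": "move_arm", "payload": {
  "gripper": [0,0,0,0],
  "linear": [
    [0.4,0,0],
    [0.8,0,0],
    [1.2,0,0],
    [1.2,0,0]
  ],
  "spin": [0,0,0,0]
}}

```text
time: 29.2
tcp_pos: [0.4612, -0.0428, 0.1869]
eef_rot: [-1.863, -2.528, 0.003]
ft_force: [-3.8, -4.5, 1.4]
grip_width: 0.997
gripper_force: 2.4
```

Emit:
{"api": "move_arm", "payload": {
  "gripper": [0,0,0,0,0,0,0,0,0],
  "linear": [
    [-1.5,0,0],
    [-1.5,-5,0],
    [-1.5,-20,0],
    [-1.5,-45,0],
    [-1.5,-65,0],
    [-1.5,-75,-40],
    [-1.5,-75,-80],
    [-1.5,-75,-110],
    [-1.5,-75,-110]
  ],
  "spin": [0,0,0,0,0,0,0,0,0]
}}

```text
time: 30.1
tcp_pos: [0.3927, -0.0662, 0.3023]
eef_rot: [1.856, 2.522, 0.008]
ft_force: [0.7, -0.0, -0.1]
grip_width: 1.004
gripper_force: 0.0
```

Run:
```python
from h import *
rel();angle();angle()
# independent check: known stem-free symmetric test per spoke in the wrist view
w=np.load('w.npy');o=bot.get_obs();c=snap("wrist","pics/w6.png")
t=toolpts(c);q=t@R.from_rotvec(o['eef_rot']).as_matrix().T+o['tcp_pos']
X=np.array([np.cos(w[2]),np.sin(w[2]),0]);Y=np.array([-X[1],X[0],0])
d=q-np.array([w[0],w[1],.18]);f=-d@X;y=d@Y;z=d[...,2];r=np.hypot(y,z);a=np.degrees(np.arctan2(-y,z))
m=(c["z_map"]>0)&(r>.045)&(r<.092)&(abs(f-(.04-(r-.024)/3))<.009)
for k in(-180,-108,-36,36,108):
    s=m&(abs((a-k+180)%360-180)<12);print('spoke',k,s.sum(),(((a[s]-k+180)%360-180).mean()).round(2) if s.sum() else '')
# stem points: near mid-plane, r .075-.098
s=(c["z_map"]>0)&(r>.076)&(r<.094)&(abs(f)<.009);print('stem',s.sum(),np.median(a[s]),np.percentile(a[s],[10,90]))
I=cv2.resize(c["pixels"][80:340,330:560,::-1],None,fx=2.3,fy=2.3,interpolation=cv2.INTER_CUBIC);cv2.imwrite('pics/w6c.png',I)
```

```text
f 167.9 Y 15.8 z 302.3 [ 0.7 -0.  -0.1] 30.1
spoke phase mod72 (scene,wrist): [(np.float64(36.9), 130, np.int64(136)), (np.float64(38.6), 1251, np.int64(1907))]
spoke phase mod72 (scene,wrist): [(np.float64(36.5), 113, np.int64(129)), (np.float64(36.9), 1614, np.int64(1891))]
spoke -180 68 3.04
spoke -108 467 3.25
spoke -36 657 1.53
spoke 36 495 -1.94
spoke 108 178 -2.56
stem 169 -0.7093805097190036 [-3.18760301  2.30450585]
```

View pics/w6c.png

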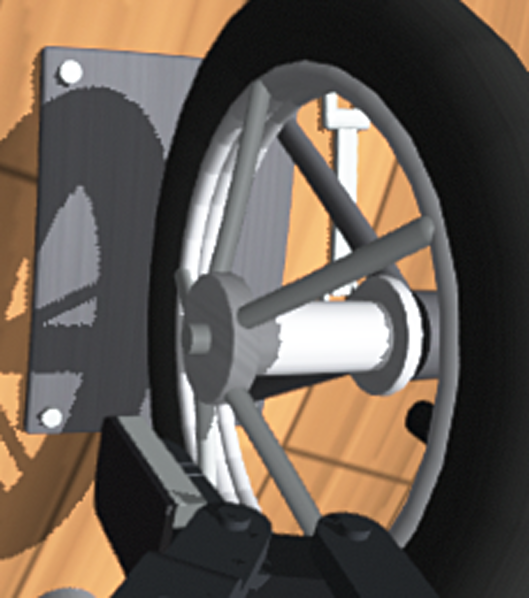

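Run:
```python
from h import *
rel();angle();print(sign_off())
```

```text
f 170.1 Y 16.9 z 295.2 [-0.5 -0.  -1.5] 30.35
spoke phase mod72 (scene,wrist): [(np.float64(36.4), 117, np.int64(132)), (np.float64(36.6), 1856, np.int64(1866))]
the job is handed in; nothing more can be done
None
```

The valve stem is at the top of the wheel, within about 1° by the cameras; the wheel is at rest with the arm clear, and I handed the job in at about 30 s. The last 50° push overshot by about 15° and I pushed it back. The gripper's finger linkage touched the tyre or wheel lightly (under 20 N) a few times.

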